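Balance-test two fan rotors on the knife edge and reject the bad one

TASK

One of the two blue dust-fan rotors is heavier on one arm than on the other. Try a rotor on the knife-edge balance before rejecting anything: set it over the brass centring post with its arms lying along the beam, let go and see whether the beam stays level. Finish with the rotor that balances resting on the level beam, arms along it, and the one that tips the beam lying flat in the red reject tray.

Things in the scene. Friction and masses are not known exactly. Their poses are not given: they have to be found in the camera images.
- rotor_1: Blue two-armed fan rotor, 162 mm long, lying flat: arms 30 mm wide, 12 mm thick (low rib on top to 17 mm), in the middle an upright tubular hub 46 mm across, 42 mm high from the underside, with a 34 mm through bore. 0.36 to 0.56 kg. Origin: hub centre at the underside; x along the arms, z up. Grip the hub across the arms (along y). It may or may not be the balanced one.
- rotor_2: Second blue rotor, same look, sizes, mass range and axes. Exactly one of the two is balanced: under it the beam stays within 5 degrees of level. The other has its centre of mass about 20 mm off the bore towards one arm and tips the beam to its stop at 12 degrees. Allow 1.5 s to settle.
- seat (a point): Balance seat: centre of the beam's top face, 97 mm above the table, at the foot of the brass post. Beam: plate 200 (y) x 52 (x) x 8 mm with yellow ends, tips about x (the knife edge) on a fixed green stand, hangs level when empty; z up from the plate. Post 30 mm high, 31 mm across up to 10 mm, then tapering to 8 mm: a bore slides down over it until the rotor lies on the plate.
- reject_tray: Open red tray fixed to the table, 240 mm (x) by 150 mm (y) outside, walls 5 mm thick and 26 mm high over the table, floor 5 mm thick. Origin: centre of its underside, on the table; x along its long side, z up. A rotor fits flat in it lengthways.
Not all that is in view belongs to the job. Leave any green look-alike of the rotor_1 alone.

How it is judged:
On the way:
1. one of the rotors sits on the balance, over the post and along the beam, let go, while no rotor is in the reject tray yet (((distance between rotor_1 and seat below 0.012 m and angle between the x axis of rotor_1 and the y axis of seat, either way round below 0.35 rad and contact force between the fingers and rotor_1 below 0.2 N) or (distance between rotor_2 and seat below 0.012 m and angle between the x axis of rotor_2 and the y axis of seat, either way round below 0.35 rad and contact force between the fingers and rotor_2 below 0.2 N)) and not (x of rotor_1 in the frame of reject_tray between -0.11 and 0.11 m and y of rotor_1 in the frame of reject_tray between -0.065 and 0.065 m and z of rotor_1 in the frame of reject_tray below 0.017 m) and not (x of rotor_2 in the frame of reject_tray between -0.11 and 0.11 m and y of rotor_2 in the frame of reject_tray between -0.065 and 0.065 m and z of rotor_2 in the frame of reject_tray below 0.017 m)), for 0.5 s.
At the end, for the whole second after the job is handed in: One rotor sits over the post on the beam: its underside within 12 mm of the seat, arms within 20 degrees of the beam's length, beam within 7 degrees of level and at rest; the other rotor lies flat (within 10 degrees) inside the reject tray, its underside within 12 mm of the tray's floor, at rest (((distance between rotor_1 and seat below 0.012 m and angle between the x axis of rotor_1 and the y axis of seat, either way round below 0.35 rad and contact force between the fingers and rotor_1 below 0.2 N and x of rotor_2 in the frame of reject_tray between -0.11 and 0.11 m and y of rotor_2 in the frame of reject_tray between -0.065 and 0.065 m and z of rotor_2 in the frame of reject_tray below 0.017 m and angle between rotor_2's own z axis and vertical below 0.175 rad and angle between seat's own z axis and vertical below 0.122 rad and linear speed of each of rotor_1, rotor_2 below 0.03 m/s) or (distance between rotor_2 and seat below 0.012 m and angle between the x axis of rotor_2 and the y axis of seat, either way round below 0.35 rad and contact force between the fingers and rotor_2 below 0.2 N and x of rotor_1 in the frame of reject_tray between -0.11 and 0.11 m and y of rotor_1 in the frame of reject_tray between -0.065 and 0.065 m and z of rotor_1 in the frame of reject_tray below 0.017 m and angle between rotor_1's own z axis and vertical below 0.175 rad and angle between seat's own z axis and vertical below 0.122 rad and linear speed of each of rotor_2, rotor_1 below 0.03 m/s))); the robot touches nothing.
It also fails if it takes over 72 s, if anything falls off the work surface, if the arm or the gripper's body presses on something with over 40 N, if the wrist force passes 120 N, or if a joint passes its speed limit or range.

ROBOT

A 7-joint arm with a two-finger parallel gripper is mounted at the origin on the work surface. World frame = base frame: x ahead of the robot, y to its left, z up, the work surface at z = 0. Lengths are in m, angles in rad, forces in N, time in s.
With the tool pointing down it reaches from about 0.4 to 0.875 m from the base axis. Payload 6.5 kg.
Tool frame: the origin (TCP) lies midway between the tips of the shut fingers; the grasp point (between the pads) lies arm.tcp_to_grasp behind it (arm.tcp_to_grasp is the distance from the TCP to the grasp point, in m); z points along the fingers, y is the direction in which the jaws open and shut (so a half turn about z gives the same grasp; the last joint's range is limited). The gripper opens to 85 mm and grips with 20 to 120 N. Pads are 22 mm wide; open, the fingers measure 114 mm over their backs; the gripper's body (76 mm by 85 mm) begins 54 mm behind the grasp point. The pads swing forward as they close: fully open they stand 13 mm farther back than shut.
Start: joints at [-1.343, 0.536, -0.004, 1.538, 0.003, 1.067, -0.071], TCP at [0.188, 0.622, 0.231] pointing down, gripper open.
Joint ranges: [-2.7, 2.7], [-0.37, 2.16], [-1.27, 1.26], [0.24, 2.4], [-1.31, 4.45], [0.19, 1.91], [-2.76, 2.76]. Speed limits (rad/s): [2.39, 2.39, 3.14, 3.14, 3.14, 3.14, 3.14].

INTERFACE

Orientations are given as a rotation vector (axis times angle).
In Python, from bench import telemetry, read_camera, camera_model, arm gives the robot as it stands.
- The arm moves only by the tool send_rows, never from a script. Its argument "steps" is one flat list of numbers, 7 for each row, row after row: the shift along the tool's x, y, z in m, then the turn, a rotation vector about the tool's x, y, z in degrees, then the opening, from 0 (shut) to 1 (fully open). In form: [x, y, z, rx, ry, rz, claw, x, y, z, rx, ry, rz, claw, ...]. A call has 1 to 20 rows; each row is the pose to reach, as a shift and turn from the pose commanded when the call began, along the tool's axes at that moment; what a row does not reach only later rows make up. A row lasts 1/8 s, in which the tool goes at most 62.5 mm and 10.7 degrees, less where a joint would pass 70% of its speed; a pose out of reach is approached as far as the arm can. A call with a gripper value outside its range is refused whole. The fingers move at their own pace and stop on an object; "newtons" is the grip in N (left out, the last holds). Time passes only in rows, so rows that repeat a pose let the fingers close. It gives the time, the measured TCP pose, the force and the opening at its end, in the units of the state.
- telemetry.get_obs(): the state, without advancing time (a new reading comes with each control period).
- read_camera(name): name is "side" or "top" or "wrist"; returns the picture (420x560x3 uint8, red, green, blue); there is no depth.
- camera_model(name): a dict with "vfov" (degrees; the focal length in pixels is half the picture's height over the tangent of half this angle, whatever the lens; pixels are square), "cx", "cy" (the principal point, pixels), "k1" (the pictures are not rectified: a ray, as slopes to the right and down, at radius r is drawn at 1 + k1 r^2 times it, then the intrinsics apply), "R" (3x3) and "t" (3): a world point X has camera coordinates R X + t. Camera axes: x right, y down, z forward; pixel columns grow to the right and rows downward; lengths in m; the calibration is good to about 2 mm. A picture is of the moment at which its call begins: read the wrist's pose just before it. camera_model takes no time and is no camera call; for the wrist camera it gives the pose at the moment of the call.
- arm.sign_off(): hands the job in, once; it reports no verdict.
The state is a dict: "t": time; "q": joint angles; "joint_vel": joint speeds; "joint_torque": joint torques, N m; "ee_pos": TCP position; "tool_rot": TCP orientation; "force": force on the tool from outside, world axes, zero at the start; "torque": the same for the moment, N m; "opening": finger opening in m.
Only numpy, scipy, OpenCV 4.12 (cv2) and the standard library are available. Lean on these libraries where they do the work, as an engineer would, in place of code of your own. Each camera call takes 0.05 s, during which the arm holds its last target.

## Working session

There is one attempt and no reset: what is moved stays moved. The work goes in short steps, Python scripts to look and compute and a tool call to move; the robot and the scene stay as the last step left them, time stands still between calls to the robot, and variables do not carry over. Pictures are saved under pics/ and viewed, and the job is handed in when it is done.

Besides the shell and the picture viewer there is one more tool, called after "Call:" as a command line: name --argument value ..., lists and objects as JSON in quotes. send_rows: Moves the arm, as the interface text tells. Its arguments: {"type":"object","properties":{"steps":{"type":"array"},"newtons":{"type":"number"}},"required":["steps"]}

```bash
ls; mkdir -p pics
python3 - <<'E'
from bench import telemetry, read_camera, camera_model, arm
import cv2
print(telemetry.get_obs()); print(arm.tcp_to_grasp, [a for a in dir(arm) if a[0]!='_'])
for n in ["top","side"]:
    cv2.imwrite(f"pics/{n}0.png", read_camera(n)[:,:,::-1]); print(n,camera_model(n))
E
```

```text
pics
{'t': 0.0, 'q': array([-1.34318416,  0.53715215, -0.00444112,  1.53888101,  0.00260733,
        1.0672889 , -0.0712567 ]), 'joint_vel': array([-1.97854549e-03,  1.88920260e-04, -3.27135210e-04,  2.56574215e-03,
        4.54594428e-04, -3.69245364e-05,  1.34529475e-03]), 'joint_torque': array([ 4.17784586e-04, -5.83392298e+01,  1.04851965e+00, -2.59109563e+01,
        1.22239816e-02,  9.43876599e-03, -4.60616633e-06]), 'ee_pos': array([0.18807717, 0.62153465, 0.23041907]), 'tool_rot': array([-4.59810370e-01, -3.10763739e+00,  2.70071567e-03]), 'force': array([-0.15866032,  0.26526009,  0.40759287]), 'torque': array([ 0.04274929,  0.05542642, -0.02104758]), 'opening': 0.08598927316095409}
0.0187 ['PlanningError', 'sign_off', 'tcp_to_grasp']
top {'vfov': 50.95115959363135, 'cx': 286.05792861769334, 'cy': 203.81397993599964, 'k1': -0.05571572561798679, 'R': array([[ 0.052554  , -0.99861049,  0.00389499],
       [-0.9775754 , -0.05224268, -0.20400256],
       [ 0.20392258,  0.0069135 , -0.97896261]]), 't': array([-0.01741835,  0.53540198,  1.06825283])}
side {'vfov': 47.90746842301566, 'cx': 270.1318355598054, 'cy': 210.36190110125, 'k1': -0.051388537309275874, 'R': array([[ 0.77494423, -0.6318348 , -0.01569168],
       [-0.49890439, -0.59628609, -0.62891757],
       [ 0.38801528,  0.49520469, -0.77731361]]), 't': array([-0.39642254,  0.3098073 ,  1.08882748])}
```

View pics/top0.png

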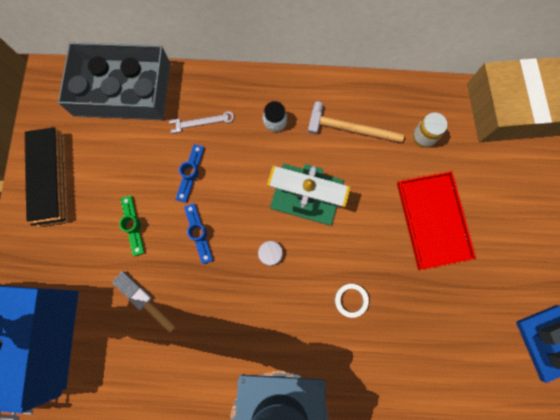

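View pics/side0.png

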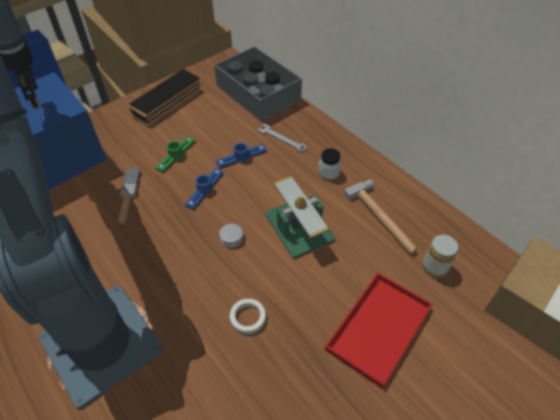

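The top view has two blue rotors, with hubs at about (189,171) and (198,232). The green look-alike is at (130,224), the balance post at (309,185) and the red tray at (436,221). The things that could be mistaken for a rotor are the green rotor (130,224), the wrench (201,122) and the blue boxes at the left and right edges. I'll enlarge crops to check.

```bash
cat > h.py <<'E'
import numpy as np, cv2
from bench import telemetry, read_camera, camera_model, arm
from scipy.spatial.transform import Rotation as Rn
def K(m,h=420):
    f=h/2/np.tan(np.radians(m['vfov']/2)); return np.array([[f,0,m['cx']],[0,f,m['cy']],[0,0,1]])
def dist(m): return np.array([m['k1'],0,0,0,0.])
def proj(m,X):
    return cv2.projectPoints(np.atleast_2d(X).astype(float),cv2.Rodrigues(m['R'])[0],np.array(m['t']),K(m),dist(m))[0][:,0]
def ray(m,uv):
    p=cv2.undistortPoints(np.array(uv,float).reshape(-1,1,2),K(m),dist(m))[:,0]
    d=np.c_[p,np.ones(len(p))]@m['R']; c=-m['R'].T@m['t']; return c,d
def onz(m,uv,z):
    c,d=ray(m,uv); return c+d*((z-c[2])/d[:,2])[:,None]
def crop(img,x0,y0,x1,y1,s,fn):
    cv2.imwrite(fn,cv2.resize(img[y0:y1,x0:x1,::-1],None,fx=s,fy=s,interpolation=cv2.INTER_CUBIC))
E
python3 - <<'E'
import cv2
from h import crop
t=cv2.imread('pics/top0.png')[:,:,::-1]
crop(t,110,130,240,280,4,'pics/c1.png')
crop(t,255,150,365,240,6,'pics/c2.png')
crop(t,385,160,485,280,5,'pics/c3.png')
E
```

```text
(no output)
```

View pics/c1.png

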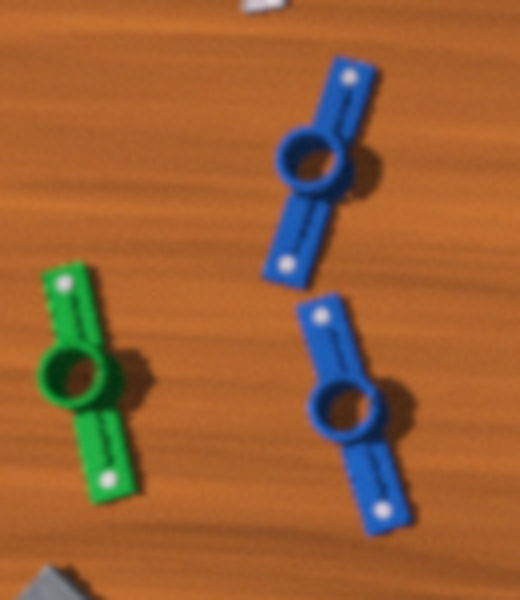

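View pics/c2.png

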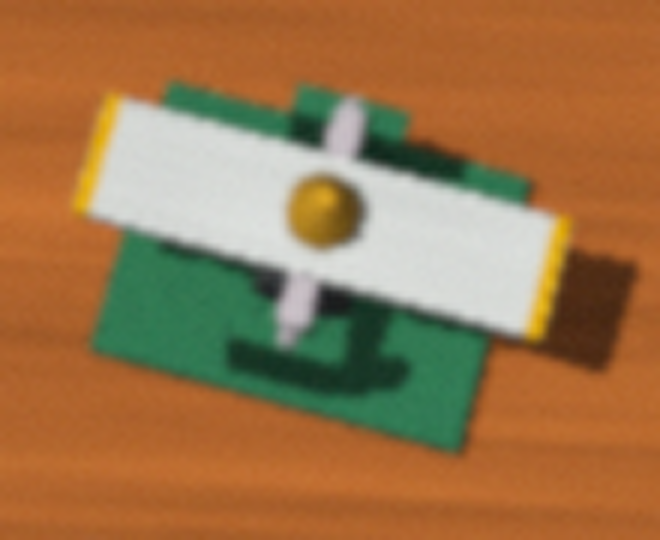

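View pics/c3.png

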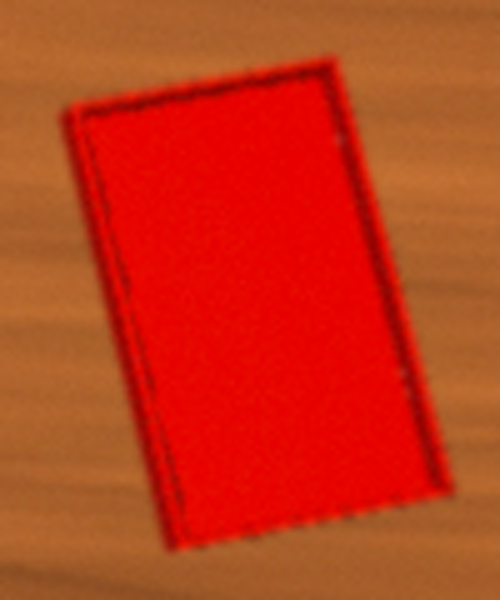

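Run:
```python
from h import *
np.set_printoptions(precision=4,suppress=True)
m=camera_model('top'); s=camera_model('side')
P=lambda pts,x0,y0,k:[( x0+(a+.5)/k-.5, y0+(b+.5)/k-.5) for a,b in pts]
for n,hub,c in [('A',(312,161),[(336,58),(380,68),(262,278),(306,288)]),('B',(346,408),[(297,303),(340,294),(370,534),(412,523)])]:
    h=onz(m,P([hub],110,130,4),.042)[0]; q=onz(m,P(c,110,130,4),.012)
    e1=(q[0]+q[1])/2;e2=(q[2]+q[3])/2; d=e1-e2
    print(n,'hub',h,'mid',(e1+e2)/2,'len',np.linalg.norm(d),'w',np.linalg.norm(q[0]-q[1]),'yaw',np.degrees(np.arctan2(d[1],d[0])), 'r',np.hypot(*h[:2]))
    print('side px',proj(s,h))
q=onz(m,P([(105,93),(570,217),(542,341),(74,212)],255,150,6),.097)
c=q.mean(0); d=(q[0]+q[3]-q[1]-q[2])/2
print('beam',c,np.linalg.norm(d),np.linalg.norm(q[0]-q[3]),np.degrees(np.arctan2(d[1],d[0])),proj(s,c+[0,0,.03]))
print('post tip',onz(m,P([(327,196)],255,150,6),.127))
q=onz(m,P([(65,107),(335,58),(453,493),(170,550)],385,160,5),.026)
d=(q[0]+q[1]-q[2]-q[3])/2
print('tray',q.mean(0),np.linalg.norm(d),np.linalg.norm(q[0]-q[1]),np.degrees(np.arctan2(d[1],d[0])),proj(s,q))
o=telemetry.get_obs(); print(Rn.from_rotvec(o['tool_rot']).as_matrix())
i=read_camera('side')
crop(i,140,120,340,260,4,'pics/s1.png')
```

```text
A hub [0.6155 0.2741 0.042 ] mid [0.6168 0.2744 0.012 ] len 0.15962026566696982 w 0.03131299953086691 yaw -12.605662418257443 r 0.6737793259343631
side px [[239.3387 148.6031]]
B hub [0.4537 0.2363 0.042 ] mid [0.4554 0.237  0.012 ] len 0.16086619113353626 w 0.029034440912456865 yaw 22.470974472030033 r 0.5115735919309131
side px [[201.9845 181.0143]]
beam [ 0.5762 -0.0417  0.097 ] 0.19936105083312836 0.05259968228627984 77.42941335803722 [[299.6201 197.421 ]]
post tip [[ 0.5766 -0.0421  0.127 ]]
tray [ 0.5216 -0.3825  0.026 ] 0.2373222816287711 0.15045639103603028 13.541968745923244 [[375.2948 271.751 ]
 [430.9016 304.0613]
 [382.2991 384.922 ]
 [322.1604 344.5421]]
[[-0.9572  0.2896 -0.0004]
 [ 0.2896  0.9572 -0.0016]
 [-0.0001 -0.0016 -1.    ]]
```

View pics/s1.png

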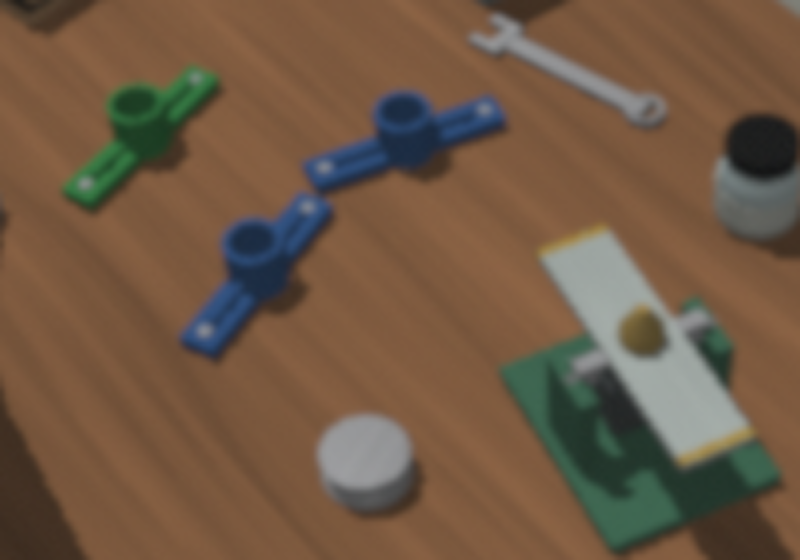

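```bash
cat >> h.py <<'E'
np.set_printoptions(precision=4,suppress=True)
def goal(pos,yaw):
    """pose with tool z down, tool y at world yaw (deg) -> shift & turn in current MEASURED tool frame"""
    o=telemetry.get_obs(); R=Rn.from_rotvec(o['tool_rot']).as_matrix()
    y=np.radians(yaw); ty=np.array([np.cos(y),np.sin(y),0]); tz=np.array([0,0,-1.]); T=np.c_[np.cross(ty,tz),ty,tz]
    print('now',o['ee_pos'],'yaw y',np.degrees(np.arctan2(R[1,1],R[0,1])),'t',o['t'])
    print('shift',R.T@(np.array(pos)-o['ee_pos']),'turn',np.degrees(Rn.from_matrix(R.T@T).as_rotvec()))
E
python3 - <<'E'
from h import *
from scipy.optimize import least_squares
m=camera_model('top'); s=camera_model('side')
f=lambda p,x0,y0,k:np.array([x0+(p[0]+.5)/k-.5,y0+(p[1]+.5)/k-.5])
for n,a,b,z in [('A',f((312,161),110,130,4),f((404,113),140,120,4),.042),('B',f((346,408),110,130,4),f((254,242),140,120,4),.042),('post',f((327,196),255,150,6),f((642,316),140,120,4),.127)]:
    r=least_squares(lambda X:np.r_[proj(m,X)[0]-a,proj(s,X)[0]-b,(X[2]-z)*2000],[.5,0,.1]); print(n,r.x,r.fun)
goal([.6155,.274,.16],77.4)
E
```

```text
A [0.6174 0.2738 0.042 ] [ 0.184  -0.6995 -0.7197  0.4929  0.0218]
B [0.4555 0.2363 0.042 ] [ 0.0559 -0.7056 -0.6191  0.5789  0.0372]
post [ 0.5759 -0.0434  0.127 ] [ 0.4976  0.281  -0.1422 -0.7571 -0.0877]
now [0.1881 0.6217 0.2306] yaw y 73.1707641260618 t 0.15
shift [-0.5098 -0.209   0.0709] turn [-0.0776  0.0021 -4.2292]
```

Call:
send_rows --steps '[-0.511,-0.2085,0.071,-0.08,0,-4.2,1,-0.511,-0.2085,0.071,-0.08,0,-4.2,1,-0.511,-0.2085,0.071,-0.08,0,-4.2,1,-0.511,-0.2085,0.071,-0.08,0,-4.2,1,-0.511,-0.2085,0.071,-0.08,0,-4.2,1,-0.511,-0.2085,0.071,-0.08,0,-4.2,1,-0.511,-0.2085,0.071,-0.08,0,-4.2,1,-0.511,-0.2085,0.071,-0.08,0,-4.2,1,-0.511,-0.2085,0.071,-0.08,0,-4.2,1,-0.511,-0.2085,0.071,-0.08,0,-4.2,1,-0.511,-0.2085,0.071,-0.08,0,-4.2,1]' --newtons 80

```text
t: 1.52
ee_pos: [0.6164, 0.275, 0.1598]
tool_rot: [-0.346, -3.121, -0.002]
force: [-0.7, 0.5, 0.6]
opening: 0.0852
```

Run:
```python
from h import *
i=read_camera('wrist'); cv2.imwrite('pics/w1.png',i[:,:,::-1]); m=camera_model('wrist')
print(m, -m['R'].T@m['t']); goal([.617,.274,.010],77.4)
print(proj(m,[[.617,.274,.042],[.6155,.274,.042]]))
```

```text
{'vfov': 69.60838628381975, 'cx': 288.92033341063376, 'cy': 206.59814334327666, 'k1': -0.06073495521343163, 'R': array([[ 0.2168,  0.9762,  0.001 ],
       [ 0.9385, -0.2087,  0.2751],
       [ 0.2688, -0.0587, -0.9614]]), 't': array([-0.4032, -0.535 ,  0.1619])} [0.546  0.2915 0.3032]
now [0.6159 0.276  0.1601] yaw y 77.46327173120827 t 1.575
shift [-0.0017 -0.002   0.1501] turn [ 0.1116 -0.0687  0.0633]
[[286.7819 204.8131]
 [286.4159 203.2402]]
```

View pics/w1.png

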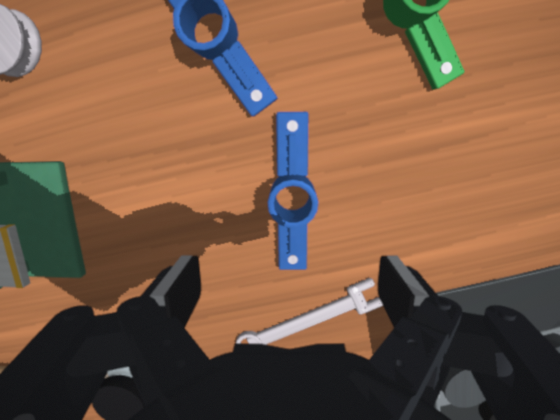

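Run:
```python
from h import *
m=camera_model('wrist')
i=read_camera('wrist');crop(i,170,0,330,280,2.4,'pics/w1c.png')
q=onz(m,[(277,113),(308,113),(278,268),(305,268)],.012); print(q,q.mean(0))
d=q[0]+q[1]-q[2]-q[3]; print(np.degrees(np.arctan2(d[1],d[0])))
print(onz(m,[(294,202),(294,198)],.042)); print(telemetry.get_obs()['ee_pos'])
```

```text
[[0.537  0.2825 0.012 ]
 [0.5432 0.3105 0.012 ]
 [0.6915 0.2475 0.012 ]
 [0.6977 0.2757 0.012 ]] [0.6174 0.279  0.012 ]
167.2753350081917
[[0.6159 0.2809 0.042 ]
 [0.6122 0.2817 0.042 ]]
[0.6157 0.2764 0.1603]
```

View pics/w1c.png

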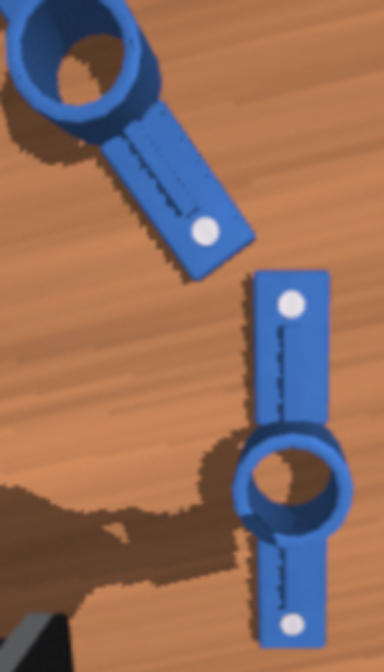

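The wrist view shows rotor A's hub at about (294,202) and its arms upright in the picture. It reads about 4 mm off the top camera in y, which the jaw span covers. I'll descend and grip.

Call:
send_rows --steps '[0,0.001,0.06,0,0,0,1,0,0.001,0.11,0,0,0,1,0,0.001,0.14,0,0,0,1,0,0.001,0.154,0,0,0,1,0,0.001,0.154,0,0,0,1,0,0.001,0.154,0,0,0,0,0,0.001,0.154,0,0,0,0,0,0.001,0.154,0,0,0,0,0,0.001,0.154,0,0,0,0,0,0.001,0.154,0,0,0,0,0,0.001,0.154,0,0,0,0]' --newtons 80

```text
t: 3.0
ee_pos: [0.6185, 0.277, 0.0085]
tool_rot: [0.345, 3.12, 0.006]
force: [-1.9, -0.3, 8.2]
opening: 0.0447
```

Run:
```python
from h import *
print(telemetry.get_obs())
i=read_camera('wrist'); cv2.imwrite('pics/w2.png',i[:,:,::-1])
```

```text
{'t': 3.0, 'q': array([-0.5196,  0.8559,  0.0499,  1.5688, -0.06  ,  0.714 ,  0.9087]), 'joint_vel': array([-0.0017, -0.0001, -0.0002,  0.    , -0.0008,  0.0001, -0.    ]), 'joint_torque': array([  0.6937, -62.2517,   3.2436, -17.8042,   0.2337,  -0.3364,
         0.0198]), 'ee_pos': array([0.6185, 0.277 , 0.0085]), 'tool_rot': array([0.3451, 3.1199, 0.0059]), 'force': array([-1.9206, -0.3475,  8.246 ]), 'torque': array([ 0.131 ,  0.2889, -0.0116]), 'opening': 0.04473398137650609}
```

View pics/w2.png

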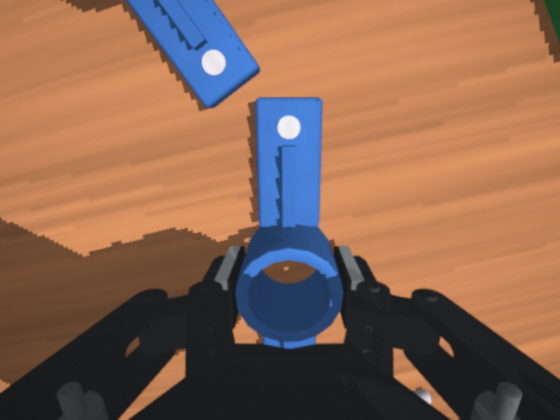

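Call:
send_rows --steps '[0,0,-0.02,0,0,0,0,0,0,-0.05,0,0,0,0,0,0,-0.09,0,0,0,0,0,0,-0.13,0,0,0,0,0,0,-0.17,0,0,0,0,0,0,-0.19,0,0,0,0,0,0,-0.19,0,0,0,0,0,0,-0.19,0,0,0,0]'

```text
t: 4.05
ee_pos: [0.6159, 0.2749, 0.1943]
tool_rot: [-0.345, -3.12, 0.001]
force: [-0.8, -0.2, -6.2]
opening: 0.0443
```

Run:
```python
from h import *
o=telemetry.get_obs()
print(o)
R=Rn.from_rotvec(o['tool_rot']).as_matrix(); m=camera_model('wrist')
for b in (0,.0187,.03,.036,.04): print(b,proj(m,o['ee_pos']-R[:,2]*b))
i=read_camera('wrist'); cv2.imwrite('pics/w3.png',i[:,:,::-1])
i=read_camera('side'); cv2.imwrite('pics/s3.png',i[:,:,::-1])
```

```text
{'t': 4.05, 'q': array([-0.5329,  0.6171,  0.0709,  1.4997, -0.049 ,  1.0292,  0.9009]), 'joint_vel': array([ 0.0012,  0.0118, -0.0025,  0.0036,  0.0011,  0.0015, -0.0005]), 'joint_torque': array([  0.08  , -67.0983,   2.7147, -28.1511,  -0.0389,   0.0333,
        -0.0012]), 'ee_pos': array([0.6159, 0.2749, 0.1943]), 'tool_rot': array([-0.3451, -3.1198,  0.001 ]), 'force': array([-0.7578, -0.2317, -6.2382]), 'torque': array([-0.0463, -0.1317, -0.0219]), 'opening': 0.044310118162268944}
0 [[288.7669 262.8572]]
0.0187 [[288.712  281.1722]]
0.03 [[288.6715 294.659 ]]
0.036 [[288.6472 302.7592]]
0.04 [[288.6297 308.5798]]
```

View pics/w3.png

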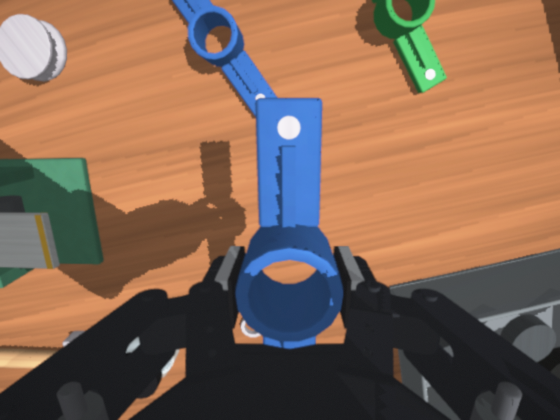

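View pics/s3.png

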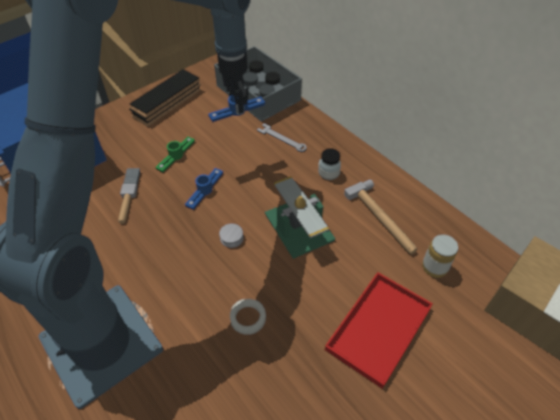

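Run:
```python
from h import *
goal([.5755,-.0455,.195],-12.6)
```

```text
now [0.6159 0.275  0.1941] yaw y 77.3755727623328 t 4.15
shift [-0.0306 -0.3216 -0.0007] turn [-0.1744 -0.082  89.9754]
```

Call:
send_rows --steps '[-0.002,-0.02,0,0,0,6,0,-0.006,-0.06,0,0,0,16,0,-0.01,-0.105,0,0,0,26,0,-0.014,-0.15,0,0,0,36,0,-0.018,-0.195,0,0,0,46,0,-0.022,-0.24,0,0,0,56,0,-0.026,-0.28,0,0,0,66,0,-0.029,-0.305,0,0,0,76,0,-0.0305,-0.32,0,0,0,85,0,-0.0305,-0.3215,-0.0005,-0.17,-0.08,90,0,-0.0305,-0.3215,-0.0005,-0.17,-0.08,90,0,-0.0305,-0.3215,-0.0005,-0.17,-0.08,90,0]'

```text
t: 5.65
ee_pos: [0.5764, -0.0443, 0.1958]
tool_rot: [2.45, 1.967, 0.005]
force: [0.7, 0.7, -5.9]
opening: 0.0447
```

Call:
send_rows --steps '[0,0,0.02,0,0,0,0,0,0,0.045,0,0,0,0,0,0,0.045,0,0,0,0,0,0,0.045,0,0,0,0]'

```text
t: 6.15
ee_pos: [0.5774, -0.0448, 0.1521]
tool_rot: [2.451, 1.964, 0.007]
force: [0.1, 0.4, -5.9]
opening: 0.0449
```

Run:
```python
from h import *
goal([.5755,-.0455,.150],-12.6)
i=read_camera('wrist'); cv2.imwrite('pics/w4.png',i[:,:,::-1])
i=read_camera('side'); crop(i,230,130,390,270,5,'pics/s4.png')
i=read_camera('top'); crop(i,235,130,385,250,5,'pics/t4.png')
```

```text
now [ 0.5774 -0.0448  0.1521] yaw y -12.593344214832806 t 6.15
shift [-0.0011 -0.0017  0.0021] turn [ 0.2204 -0.1454  0.0069]
```

View pics/w4.png

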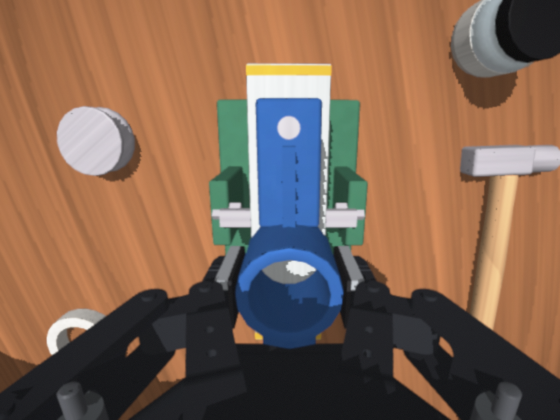

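View pics/s4.png

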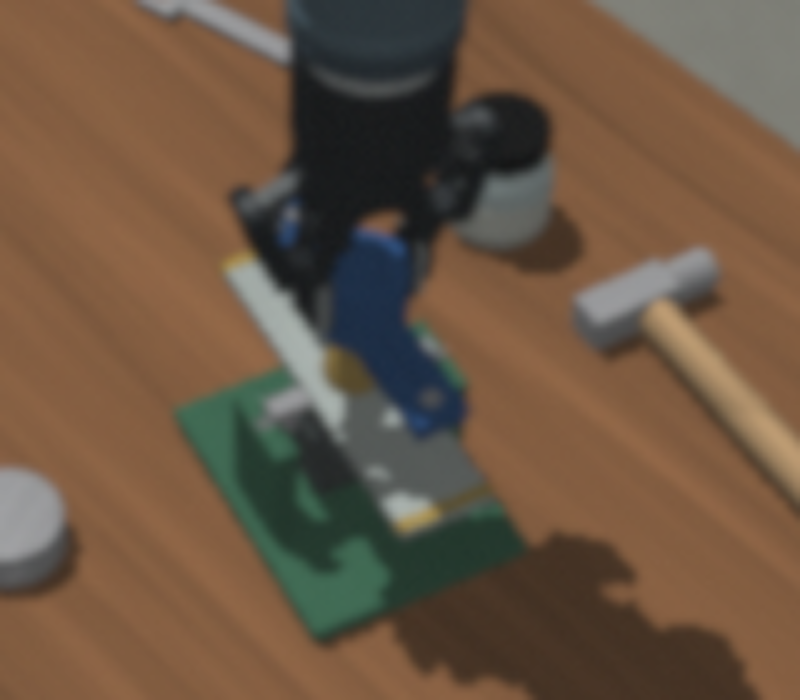

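View pics/t4.png

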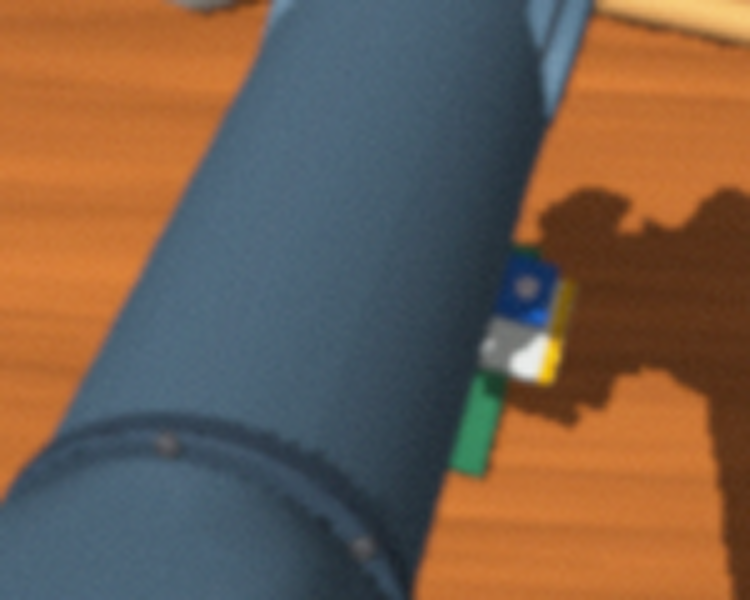

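Run:
```python
from h import *
i=cv2.imread('pics/w4.png')[:,:,::-1]
crop(i,200,40,380,360,2.5,'pics/w4c.png')
```

```text
(no output)
```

View pics/w4c.png

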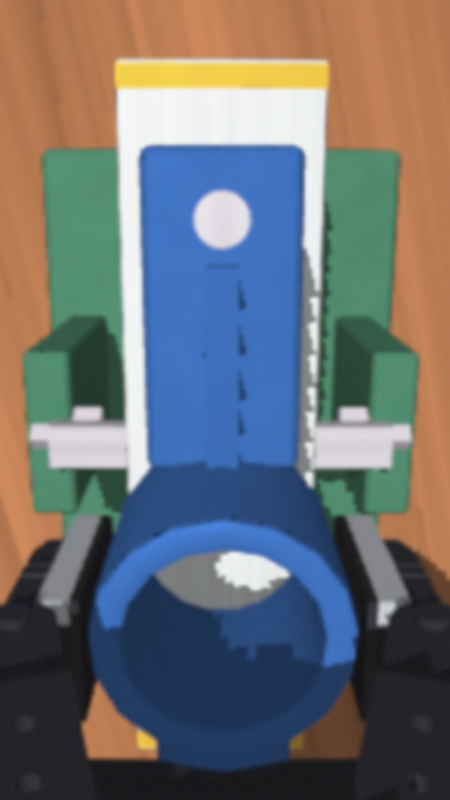

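Run:
```python
from h import *
m=camera_model('wrist'); o=telemetry.get_obs(); R=Rn.from_rotvec(o['tool_rot']).as_matrix(); p=o['ee_pos']
L=lambda X:(X-p)@R
b=onz(m,[(246,64),(331.2,64)],.097); print('beam end world',b,np.linalg.norm(b[0]-b[1]),'tool',L(b))
for zz in (.150,.1535,.1555,.158):
    r=onz(m,[(256.4,98.4),(321.2,98.4)],zz); print(zz,np.linalg.norm(r[0]-r[1]),L(r).mean(0), 'offset', (L(b)-L(r)).mean(0)[0])
    st=onz(m,[(288.8,127.5)],zz); print(L(st))
for zz in (.180,.184,.186,.188):
    h=onz(m,[(200+88/2.5,292),(200+357/2.5,292),(289,40+(520+768)/5)],zz); print(zz,np.linalg.norm(h[0]-h[1]),L(h))
print(p,o['force'])
```

```text
beam end world [[0.5733 0.0624 0.097 ]
 [0.6241 0.0511 0.097 ]] 0.052060632311103805 tool [[ 0.1036 -0.0278  0.0556]
 [ 0.1036  0.0242  0.0559]]
0.15 0.02972113466483274 [ 0.0798 -0.0017  0.0027] offset 0.02374966447291877
[[ 0.0668 -0.0017  0.0026]]
0.1535 0.02900718244236973 [ 0.0796 -0.0017 -0.0008] offset 0.02398217196416806
[[ 0.0668 -0.0017 -0.0009]]
0.1555 0.02859920974381958 [ 0.0795 -0.0017 -0.0028] offset 0.024115033387739085
[[ 0.0669 -0.0017 -0.0029]]
0.158 0.028089243870631702 [ 0.0793 -0.0017 -0.0053] offset 0.02428111016720285
[[ 0.067  -0.0017 -0.0054]]
0.18 0.04695203201760745 [[-0.0018 -0.0251 -0.0277]
 [-0.0019  0.0219 -0.0275]
 [-0.0046 -0.0016 -0.0276]]
0.184 0.04532882066726418 [[ 0.0007 -0.0242 -0.0317]
 [ 0.0005  0.0211 -0.0315]
 [-0.002  -0.0016 -0.0316]]
0.186 0.04451721499209254 [[ 0.0019 -0.0238 -0.0337]
 [ 0.0018  0.0207 -0.0335]
 [-0.0007 -0.0016 -0.0336]]
0.188 0.0437056093169209 [[ 0.0032 -0.0234 -0.0357]
 [ 0.003   0.0203 -0.0355]
 [ 0.0006 -0.0016 -0.0356]]
[ 0.5776 -0.0448  0.1524] [ 0.0217 -0.089  -4.7145]
```

Call:
send_rows --steps '[0.004,0,0,0,0,0,0,0.004,0,0.01,0,0,0,0,0.004,0,0.02,0,0,0,0,0.004,0,0.028,0,0,0,0,0.004,0,0.032,0,0,0,0,0.004,0,0.032,0,0,0,0]'

```text
t: 7.05
ee_pos: [0.5775, -0.0409, 0.119]
tool_rot: [2.452, 1.963, 0.005]
force: [0.7, -0.7, -4.5]
opening: 0.0449
```

Run:
```python
from h import *
i=read_camera('wrist'); crop(i,200,40,380,360,2.5,'pics/w5.png')
i=read_camera('side'); crop(i,260,150,360,240,8,'pics/s5.png')
```

```text
(no output)
```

View pics/w5.png

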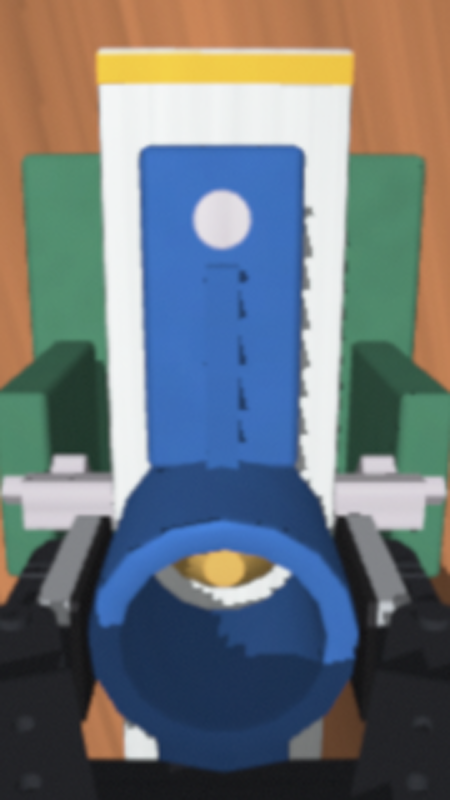

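View pics/s5.png

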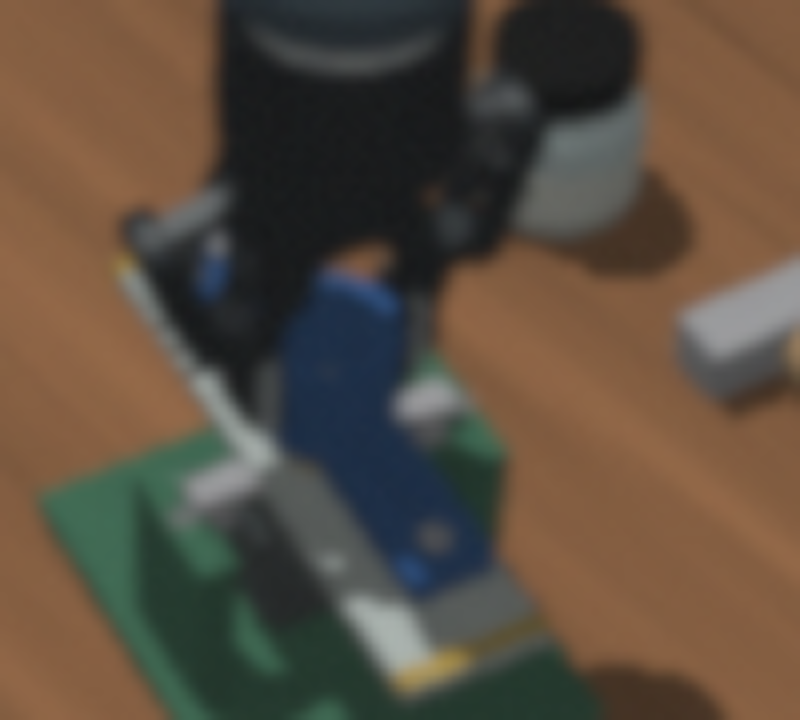

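Run:
```python
from h import *
m=camera_model('wrist'); o=telemetry.get_obs(); R=Rn.from_rotvec(o['tool_rot']).as_matrix(); p=o['ee_pos']
L=lambda X:(X-p)@R
b=onz(m,[(238.8,59.2),(341.2,59.2)],.097); print('beam end',np.linalg.norm(b[0]-b[1]),'tool',L(b).mean(0)-[.1,0,0])
print('tip',L(onz(m,[(290,266.4)],.127)))
print(L(onz(m,[(256.4,98.4),(321.2,98.4)],p[2]+.0035)).mean(0)-[.081,0,0])
print(p,o['force'],o['torque'])
```

```text
beam end 0.052067413614121726 tool [ 0.0004 -0.0011  0.0228]
tip [[ 0.0002 -0.0011 -0.0075]]
[-0.0016 -0.0017 -0.0033]
[ 0.578  -0.0409  0.1195] [ 0.1636 -0.1682 -5.4734] [-0.1509  0.0658  0.0222]
```

Call:
send_rows --steps '[0.0015,0.0005,0.0,0,0,0,0,0.0015,0.0005,0.003,0,0,0,0,0.0015,0.0005,0.006,0,0,0,0,0.0015,0.0005,0.009,0,0,0,0,0.0015,0.0005,0.009,0,0,0,0]'

```text
t: 7.78
ee_pos: [0.5784, -0.0395, 0.11]
tool_rot: [2.452, 1.963, 0.005]
force: [-0.4, 0.7, -5.3]
opening: 0.0449
```

Run:
```python
from h import *
i=read_camera('wrist'); crop(i,200,40,380,360,2.5,'pics/w6.png')
o=telemetry.get_obs(); print(o['ee_pos'],o['force'],o['torque'])
```

```text
[ 0.5785 -0.0395  0.1102] [ 0.3903 -0.1228 -5.255 ] [-0.1395  0.0263 -0.0072]
```

View pics/w6.png

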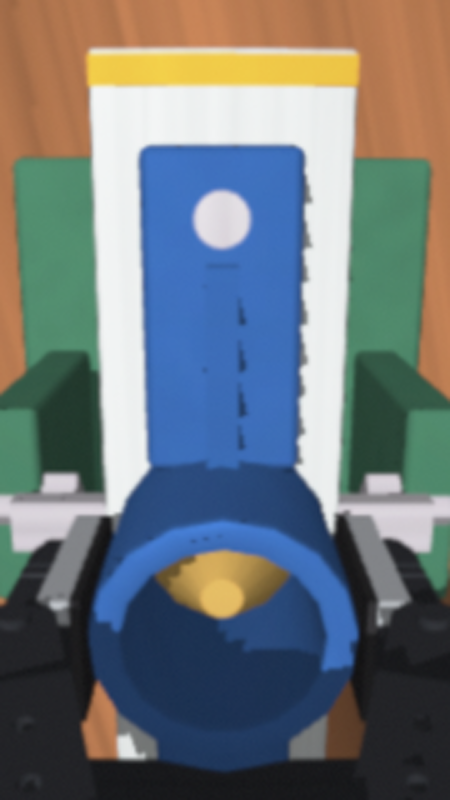

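Call:
send_rows --steps '[0,0,0.002,0,0,0,0,0,0,0.004,0,0,0,0,0,0,0.004,0,0,0,0]'

```text
t: 8.2
ee_pos: [0.5785, -0.0394, 0.1062]
tool_rot: [2.452, 1.963, 0.005]
force: [-0.0, -0.0, -4.0]
opening: 0.0445
```

Call:
send_rows --steps '[0,0,0,0,0,0,0.7,0,0,0,0,0,0,0.7,0,0,0,0,0,0,0.9,0,0,-0.01,0,0,0,0.9,0,0,-0.03,0,0,0,0.9,0,0,-0.06,0,0,0,0.9,0,0,-0.09,0,0,0,1,0,0,-0.11,0,0,0,1,0,0,-0.11,0,0,0,1,0,0,-0.11,0,0,0,1,0,0,-0.11,0,0,0,1,0,0,-0.11,0,0,0,1,0,0,-0.11,0,0,0,1,0,0,-0.11,0,0,0,1,0,0,-0.11,0,0,0,1]'

```text
t: 10.07
ee_pos: [0.5783, -0.0396, 0.2163]
tool_rot: [2.452, 1.963, 0.006]
force: [-0.8, -0.0, 0.5]
opening: 0.0856
```

Run:
```python
from h import *
i=read_camera('wrist'); cv2.imwrite('pics/w7.png',i[:,:,::-1])
i=read_camera('side'); crop(i,250,150,350,240,8,'pics/s7.png')
o=telemetry.get_obs(); print(o['ee_pos'],o['force'],o['torque'],o['opening'])
```

```text
[ 0.5783 -0.0396  0.2164] [-1.2334 -0.0679 -0.1343] [-0.0449  0.0047 -0.0346] 0.08556432253813581
```

View pics/w7.png

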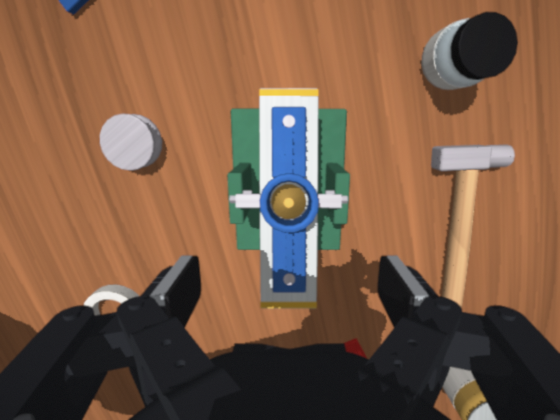

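View pics/s7.png

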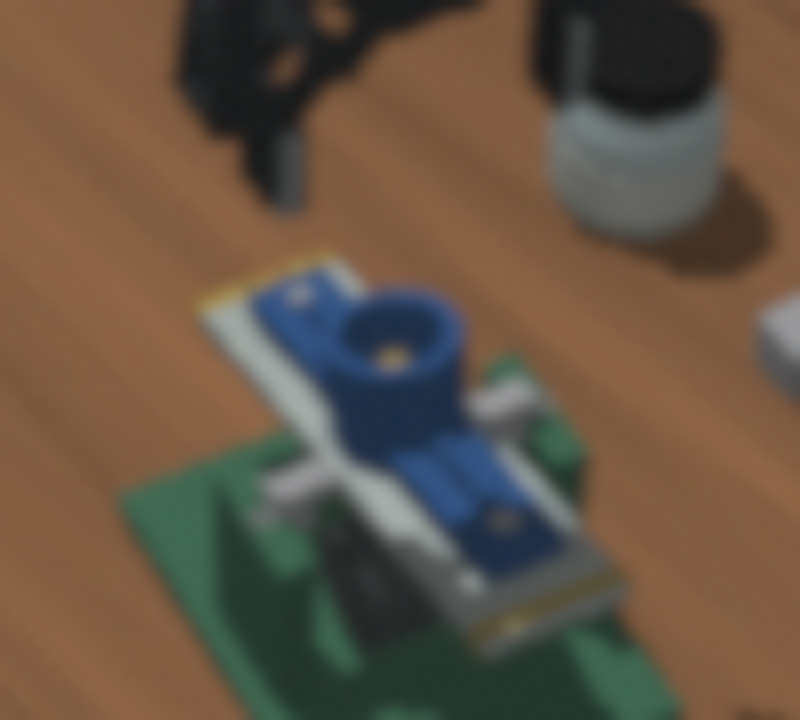

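Run:
```python
from h import *
s=camera_model('side')
obs=np.array([(200,305),(335,255),(485,650),(628,585)])/8+[250,150]
c=np.array([.5762,-.0420,.097]); a=np.radians(77.4)
Y=np.array([np.cos(a),np.sin(a),0]);X=np.array([np.sin(a),-np.cos(a),0]);Z=np.array([0,0,1])
for t in (-12,-5,0,5,12):
    th=np.radians(t); y=Y*np.cos(th)-Z*np.sin(th)
    P=[c+X*sx*.026+y*sy*.1 for sy,sx in [(1,-1),(1,1),(-1,-1),(-1,1)]]
    p=proj(s,P); print(t,(p-obs).round(1).tolist())
```

```text
-12 [[-1.9, -9.9], [-1.4, -10.3], [-1.7, 9.9], [-1.5, 10.3]]
-5 [[-2.2, -7.3], [-1.8, -7.6], [-1.1, 7.6], [-0.8, 7.9]]
0 [[-2.2, -5.2], [-2.0, -5.5], [-0.9, 5.6], [-0.4, 5.9]]
5 [[-2.1, -2.9], [-1.9, -3.2], [-0.8, 3.4], [-0.2, 3.7]]
12 [[-1.8, 0.5], [-1.7, 0.2], [-0.9, -0.1], [-0.2, 0.2]]
```

The beam fits a 12° tilt with the +y end down, to under 1 px in rows, so rotor A is the unbalanced one. I'll pick it up with the tool tilted 12° to match.

Call:
send_rows --steps '[0.0155,0,0.03,0,-8,0,1,0.0155,0,0.0517,0,-12,0,1,0.0155,0,0.0517,0,-12,0,1,0.0113,0,0.0713,0,-12,0,1,0.0071,0,0.091,0,-12,0,1,0.003,0,0.1104,0,-12,0,1,0.003,0,0.1104,0,-12,0,1,0.003,0,0.1104,0,-12,0,0,0.003,0,0.1104,0,-12,0,0,0.003,0,0.1104,0,-12,0,0,0.003,0,0.1104,0,-12,0,0,0.003,0,0.1104,0,-12,0,0]'

```text
t: 11.68
ee_pos: [0.5798, -0.0363, 0.1075]
tool_rot: [2.343, 1.875, -0.239]
force: [-3.1, 0.9, 9.7]
opening: 0.0445
```

Run:
```python
from h import *
i=read_camera('wrist'); cv2.imwrite('pics/w8.png',i[:,:,::-1])
o=telemetry.get_obs(); print(o['ee_pos'],o['force'],o['torque'],o['opening'])
```

```text
[ 0.5797 -0.0363  0.1075] [-2.6831  1.2644  9.6325] [ 0.0811  0.7243 -0.1454] 0.04447534486849801
```

View pics/w8.png

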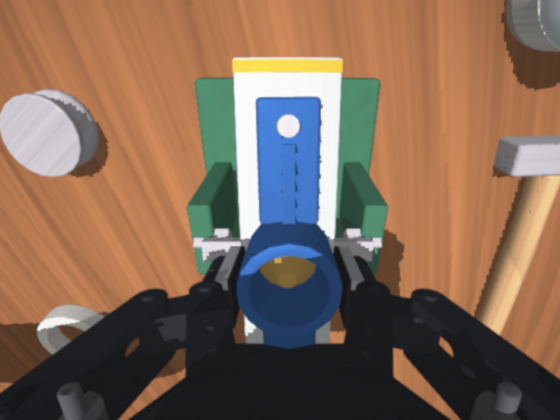

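Call:
send_rows --steps '[0,0,-0.008,0,0,0,0,0,0,-0.02,0,0,0,0,0,0,-0.035,0,0,0,0,0,0,-0.05,0,0,0,0,-0.01,0,-0.08,0,6,0,0,-0.02,0,-0.11,0,12,0,0,-0.02,0,-0.11,0,12,0,0,-0.02,0,-0.11,0,12,0,0]'

```text
t: 12.72
ee_pos: [0.5789, -0.0323, 0.2168]
tool_rot: [-2.451, -1.965, -0.003]
force: [0.0, 1.6, -6.6]
opening: 0.0443
```

Run:
```python
from h import *
i=read_camera('wrist'); cv2.imwrite('pics/w9.png',i[:,:,::-1])
o=telemetry.get_obs(); print(o['ee_pos'],o['force'],o['torque'],o['opening'])
i=read_camera('side'); crop(i,220,120,450,400,2.5,'pics/s9.png')
i=read_camera('top'); crop(i,385,160,485,280,5,'pics/t9.png')
goal([.5216,-.3825,.1],-76.5)
```

```text
[ 0.5787 -0.0317  0.2162] [ 0.581   1.2473 -5.7275] [-0.067   0.0536  0.0197] 0.04449342329943919
now [ 0.5788 -0.0317  0.216 ] yaw y -12.470426185082776 t 12.875
shift [-0.355   0.0199  0.1157] turn [-0.0412 -0.0422 64.0296]
```

View pics/w9.png

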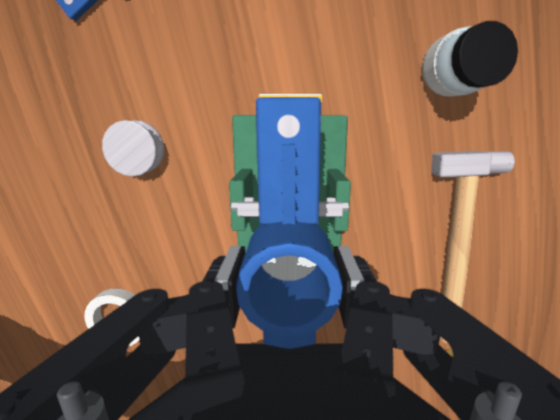

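View pics/s9.png

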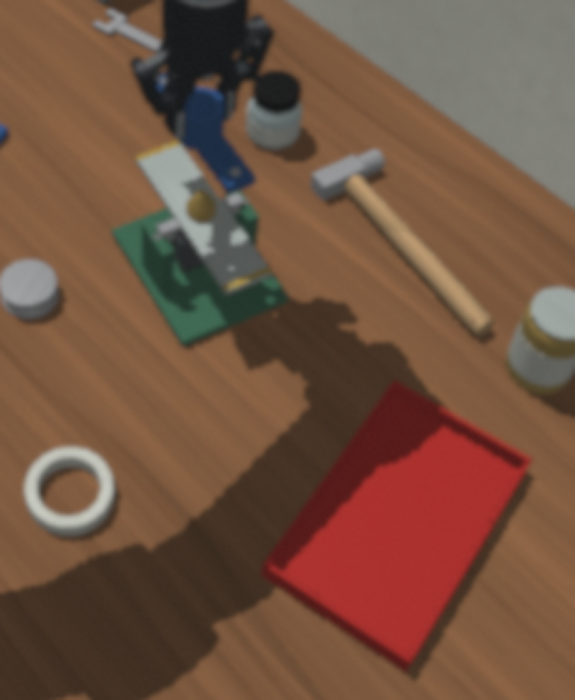

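Call:
send_rows --steps '[-0.02,0.001,0,0,0,5,0,-0.07,0.004,0,0,0,15,0,-0.125,0.007,0,0,0,25,0,-0.18,0.01,0,0,0,35,0,-0.235,0.014,0,0,0,45,0,-0.29,0.017,0,0,0,54,0,-0.335,0.019,0,0,0,61,0,-0.354,0.02,0,0,0,64,0,-0.354,0.02,0.03,0,0,64,0,-0.354,0.02,0.08,0,0,64,0,-0.354,0.02,0.12,0,0,64,0,-0.354,0.02,0.15,0,0,64,0,-0.354,0.02,0.15,0,0,64,0]'

```text
t: 14.5
ee_pos: [0.5214, -0.3796, 0.0636]
tool_rot: [-3.113, -0.369, 0.002]
force: [-0.4, 0.3, -4.8]
opening: 0.0443
```

Run:
```python
from h import *
o=telemetry.get_obs(); print(o['ee_pos'],o['force'],o['torque'],o['opening'])
i=read_camera('wrist'); cv2.imwrite('pics/w10.png',i[:,:,::-1])
i=read_camera('top'); crop(i,360,140,510,290,4,'pics/t10.png')
goal([.523,-.381,.0145],-76.5)
```

```text
[ 0.5214 -0.3796  0.0636] [-0.4421  0.2987 -4.7577] [-0.0664  0.1272  0.0217] 0.04430573552865149
now [ 0.5231 -0.3825  0.0673] yaw y -76.54258537831387 t 14.6
shift [ 0.     -0.0014  0.0528] turn [-0.0422 -0.2121 -0.0427]
```

View pics/w10.png

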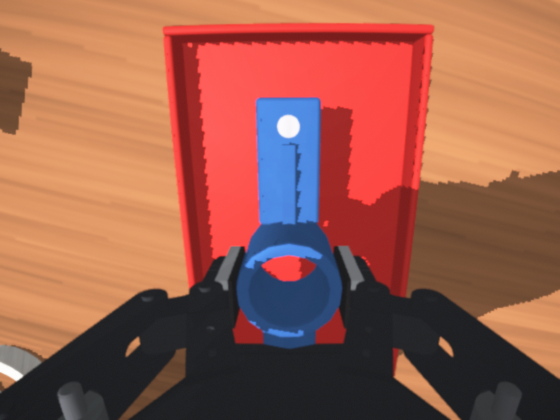

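View pics/t10.png

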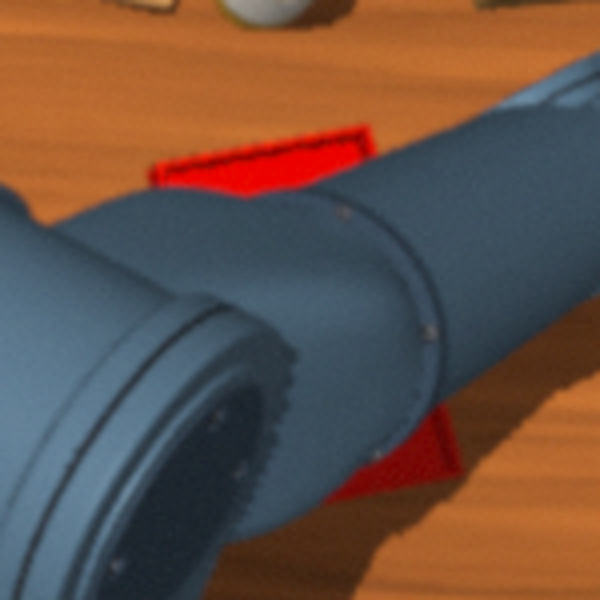

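Call:
send_rows --steps '[0,0.004,0.015,0,0,0,0,0,0.004,0.035,0,0,0,0,0,0.004,0.047,0,0,0,0,0,0.004,0.051,0,0,0,0,0,0.004,0.051,0,0,0,0]'

```text
t: 15.22
ee_pos: [0.5227, -0.3864, 0.0163]
tool_rot: [-3.117, -0.365, -0.004]
force: [-3.3, 4.3, 2.6]
opening: 0.0446
```

Call:
send_rows --steps '[0,0,0,0,0,0,0.8,0,0,0,0,0,0,0.8,0,0,0,0,0,0,0.8,0,0,-0.01,0,0,0,0.8,0,0,-0.04,0,0,0,0.8,0,0,-0.09,0,0,0,0.8,0,0,-0.14,0,0,0,1,0,0,-0.19,0,0,0,1,0,0,-0.19,0,0,0,1,0,0,-0.19,0,0,0,1]'

```text
t: 16.48
ee_pos: [0.5226, -0.3868, 0.2059]
tool_rot: [-3.118, -0.366, -0.006]
force: [-0.5, 0.4, -1.2]
opening: 0.0854
```

Run:
```python
from h import *
o=telemetry.get_obs(); print(o['ee_pos'],o['force'],o['q'])
i=read_camera('wrist'); cv2.imwrite('pics/w11.png',i[:,:,::-1])
goal([.4555,.238,.20],-67.5)
goal([.4555,.238,.20],112.5)
```

```text
[ 0.5226 -0.3868  0.2059] [-0.5386  0.3985 -1.1648] [ 0.078   0.6729  0.7575  1.5945 -0.5116  1.08   -0.3644]
now [ 0.5223 -0.3864  0.2051] yaw y -76.62566796653584 t 16.525
shift [ 0.0794 -0.6229  0.0068] turn [-0.123  -0.1711 -9.1258]
now [ 0.5223 -0.3864  0.2051] yaw y -76.62566796653584 t 16.525
shift [ 0.0794 -0.6229  0.0068] turn [ -0.2556   0.1838 170.8739]
```

View pics/w11.png

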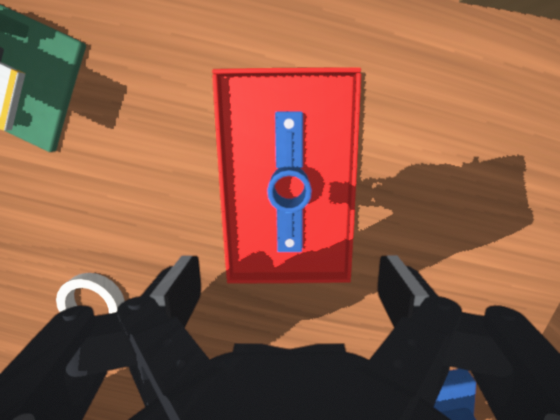

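Call:
send_rows --steps '[0.079,-0.622,0.007,0,0,-9,1,0.079,-0.622,0.007,0,0,-9,1,0.079,-0.622,0.007,0,0,-9,1,0.079,-0.622,0.007,0,0,-9,1,0.079,-0.622,0.007,0,0,-9,1,0.079,-0.622,0.007,0,0,-9,1,0.079,-0.622,0.007,0,0,-9,1,0.079,-0.622,0.007,0,0,-9,1,0.079,-0.622,0.007,0,0,-9,1,0.079,-0.622,0.007,0,0,-9,1,0.079,-0.622,0.007,0,0,-9,1,0.079,-0.622,0.007,0,0,-9,1,0.079,-0.622,0.007,0,0,-9,1]'

```text
t: 18.15
ee_pos: [0.4559, 0.2342, 0.1995]
tool_rot: [-3.083, -0.605, -0.004]
force: [-0.1, 0.1, 0.2]
opening: 0.0857
```

Run:
```python
from h import *
o=telemetry.get_obs(); print(o['ee_pos'],o['force'],o['q'])
m=camera_model('wrist'); print(proj(m,[[.4555,.2365,.042]]))
i=read_camera('wrist'); cv2.imwrite('pics/w12.png',i[:,:,::-1])
goal([.4565,.238,.0085],-67.5)
```

```text
[0.4559 0.2342 0.1995] [-0.0873  0.0905  0.1694] [-1.148   0.4208  0.745   1.9634 -0.3634  0.8908 -1.3977]
[[287.435  189.9477]]
now [0.456  0.2344 0.1996] yaw y -67.80593923682372 t 18.2
shift [ 0.0013 -0.0032  0.1911] turn [ 0.0076 -0.1778 -0.3059]
```

View pics/w12.png

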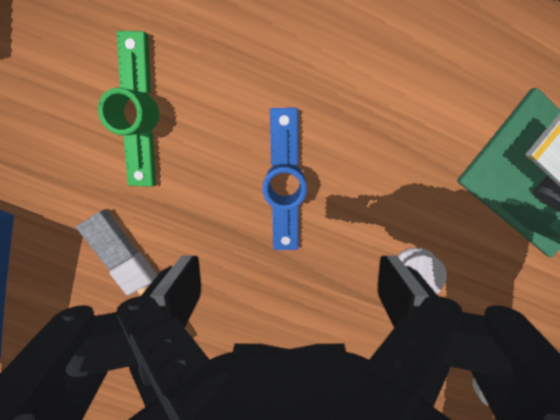

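Call:
send_rows --steps '[0.002,-0.004,0.06,0,0,-0.3,1,0.002,-0.004,0.11,0,0,-0.3,1,0.002,-0.004,0.15,0,0,-0.3,1,0.002,-0.004,0.18,0,0,-0.3,1,0.002,-0.004,0.191,0,0,-0.3,1,0.002,-0.004,0.191,0,0,-0.3,1,0.002,-0.004,0.191,0,0,-0.3,0,0.002,-0.004,0.191,0,0,-0.3,0,0.002,-0.004,0.191,0,0,-0.3,0,0.002,-0.004,0.191,0,0,-0.3,0,0.002,-0.004,0.191,0,0,-0.3,0,0.002,-0.004,0.191,0,0,-0.3,0]'

```text
t: 19.7
ee_pos: [0.4575, 0.2413, 0.0103]
tool_rot: [-3.078, -0.617, -0.008]
force: [-2.0, -1.2, 12.6]
opening: 0.0445
```

Call:
send_rows --steps '[0,0,-0.02,0,0,0,0,0,0,-0.05,0,0,0,0,0,0,-0.09,0,0,0,0,0,0,-0.13,0,0,0,0,0,0,-0.17,0,0,0,0,0,0,-0.19,0,0,0,0,0,0,-0.19,0,0,0,0,0,0,-0.19,0,0,0,0]'

```text
t: 20.7
ee_pos: [0.455, 0.2405, 0.1981]
tool_rot: [-3.079, -0.618, -0.003]
force: [-0.5, -0.1, -3.7]
opening: 0.0443
```

Run:
```python
from h import *
o=telemetry.get_obs(); print(o['ee_pos'],o['force'],o['torque'],o['q'],o['opening'])
i=read_camera('wrist'); cv2.imwrite('pics/w13.png',i[:,:,::-1])
goal([.5785,-.0395,.20],-12.6)
```

```text
[0.455  0.2405 0.1981] [-0.5446 -0.0655 -3.6644] [-0.0137  0.0384 -0.049 ] [-1.1639  0.4308  0.7552  1.9591 -0.3766  0.8932 -1.3887] 0.04431631162631113
now [0.455  0.2404 0.1978] yaw y -67.32603906669867 t 20.75
shift [ 0.006   0.3058 -0.0022] turn [  0.0418  -0.0815 -54.726 ]
```

View pics/w13.png

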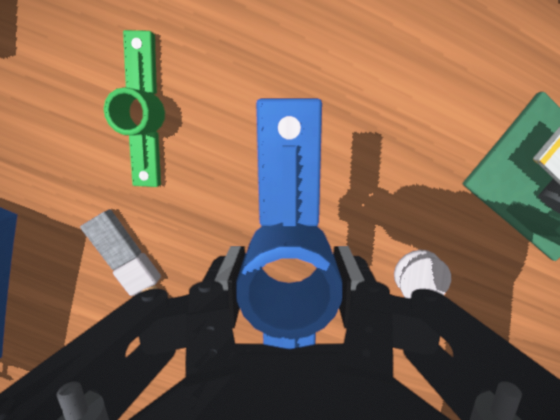

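Call:
send_rows --steps '[0,0.02,0,0,0,-4,0,0.002,0.06,0,0,0,-11,0,0.003,0.105,0,0,0,-19,0,0.004,0.15,0,0,0,-27,0,0.005,0.195,0,0,0,-35,0,0.006,0.24,0,0,0,-43,0,0.006,0.28,0,0,0,-50,0,0.006,0.3,-0.002,0,0,-54,0,0.006,0.306,-0.002,0,0,-54.7,0,0.006,0.306,-0.002,0,0,-54.7,0,0.006,0.306,-0.002,0,0,-54.7,0]'

```text
t: 22.12
ee_pos: [0.579, -0.0377, 0.2002]
tool_rot: [-2.451, -1.965, -0.005]
force: [0.9, 0.5, -4.1]
opening: 0.0446
```

Run:
```python
from h import *
goal([.5785,-.0395,.124],-12.6)
```

```text
now [ 0.579  -0.0377  0.2002] yaw y -12.569230234522122 t 22.125
shift [-0.0021 -0.0002  0.0762] turn [ 0.0836 -0.162   0.0309]
```

Call:
send_rows --steps '[-0.002,0,0.025,0,0,0,0,-0.002,0,0.05,0,0,0,0,-0.002,0,0.065,0,0,0,0,-0.002,0,0.074,0,0,0,0,-0.002,0,0.076,0,0,0,0,-0.002,0,0.076,0,0,0,0]'

```text
t: 22.88
ee_pos: [0.5799, -0.0412, 0.1253]
tool_rot: [2.451, 1.963, 0.007]
force: [-0.9, -0.4, -4.2]
opening: 0.0445
```

Run:
```python
from h import *
o=telemetry.get_obs(); print(o['ee_pos'],o['force'],o['torque'])
i=read_camera('wrist'); crop(i,200,40,380,360,2.5,'pics/w14.png')
```

```text
[ 0.5799 -0.0412  0.1253] [-0.8825 -0.3622 -4.169 ] [-0.0276  0.0233  0.0366]
```

View pics/w14.png

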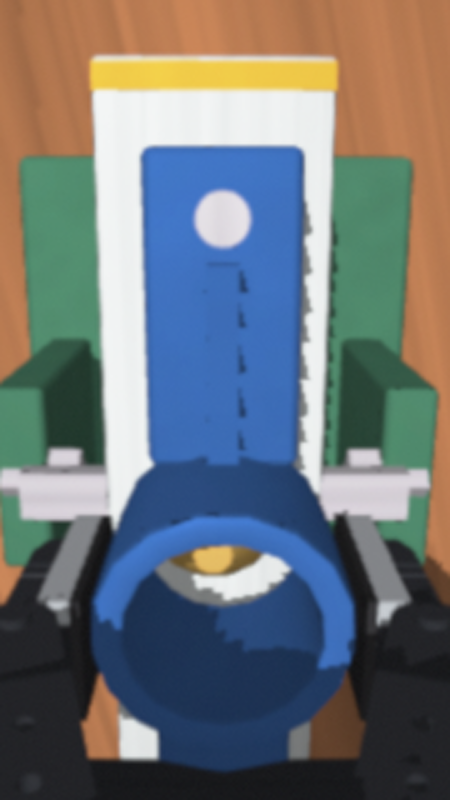

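Run:
```python
from h import *
m=camera_model('wrist'); o=telemetry.get_obs(); R=Rn.from_rotvec(o['tool_rot']).as_matrix(); p=o['ee_pos']
L=lambda X:(X-p)@R
f=lambda a,b:(200+(a+.5)/2.5-.5,40+(b+.5)/2.5-.5)
b=onz(m,[f(90,57),f(337,57)],.097); print('beam end',np.linalg.norm(b[0]-b[1]),'tool',L(b).mean(0)-[.1,0,0])
print('tip',L(onz(m,[f(212,556)],.127)))
print('rotor',L(onz(m,[f(142,147),f(303,147)],p[2]+.002)).mean(0)-[.081,0,0])
print(p,o['force'],o['torque'])
```

```text
beam end 0.0521164566899942 tool [-0.0002 -0.0036  0.0287]
tip [[-0.0004 -0.0039 -0.0016]]
rotor [-0.0015 -0.0017 -0.0018]
[ 0.5799 -0.0412  0.1254] [ 0.3536 -0.3073 -3.7626] [ 0.0105 -0.0012  0.0021]
```

Shift x +0.0013 and y −0.002, then lower.

Call:
send_rows --steps '[0.0013,-0.002,0,0,0,0,0,0.0013,-0.002,0.004,0,0,0,0,0.0013,-0.002,0.008,0,0,0,0,0.0013,-0.002,0.011,0,0,0,0,0.0013,-0.002,0.011,0,0,0,0]'

```text
t: 23.55
ee_pos: [0.5775, -0.0395, 0.1133]
tool_rot: [2.452, 1.963, 0.005]
force: [-1.2, -0.8, -4.6]
opening: 0.0442
```

Run:
```python
from h import *
i=read_camera('wrist'); crop(i,200,40,380,360,2.5,'pics/w15.png')
o=telemetry.get_obs(); print(o['ee_pos'],o['force'],o['torque'])
```

```text
[ 0.5777 -0.0395  0.1136] [ 0.2991 -0.5191 -4.5831] [-0.013   0.0423  0.0111]
```

View pics/w15.png

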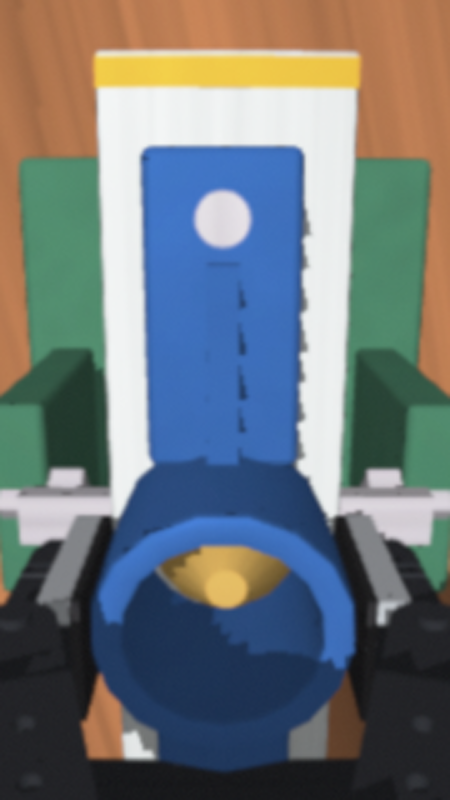

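Call:
send_rows --steps '[0,0.0007,0.001,0,0,0,0,0,0.0007,0.003,0,0,0,0,0,0.0007,0.005,0,0,0,0,0,0.0007,0.005,0,0,0,0]'

```text
t: 24.1
ee_pos: [0.5783, -0.0395, 0.1085]
tool_rot: [2.452, 1.963, 0.005]
force: [-0.6, -0.6, -5.0]
opening: 0.0441
```

Call:
send_rows --steps '[0,0,0,0,0,0,0.7,0,0,0,0,0,0,0.7,0,0,0,0,0,0,0.9,0,0,-0.01,0,0,0,0.9,0,0,-0.03,0,0,0,0.9,0,0,-0.06,0,0,0,0.9,0,0,-0.09,0,0,0,1,0,0,-0.11,0,0,0,1,0,0,-0.13,0,0,0,1,0,0,-0.13,0,0,0,1,0,0,-0.13,0,0,0,1,0,0,-0.13,0,0,0,1,0,0,-0.13,0,0,0,1,0,0,-0.13,0,0,0,1,0,0,-0.13,0,0,0,1,0,0,-0.13,0,0,0,1,0,0,-0.13,0,0,0,1]'

```text
t: 26.22
ee_pos: [0.578, -0.0398, 0.2387]
tool_rot: [2.452, 1.963, 0.006]
force: [-0.2, 1.1, -0.5]
opening: 0.0855
```

Run:
```python
from h import *
i=read_camera('wrist'); cv2.imwrite('pics/w16.png',i[:,:,::-1])
i=read_camera('side'); crop(i,250,150,350,240,8,'pics/s16.png'); cv2.imwrite('pics/s16f.png',i[:,:,::-1])
o=telemetry.get_obs(); print(o['ee_pos'],o['force'],o['torque'],o['opening'])
```

```text
[ 0.578  -0.0398  0.2387] [-0.4473 -0.3581  0.6131] [ 0.0167 -0.0354  0.0044] 0.08518664826670991
```

View pics/w16.png

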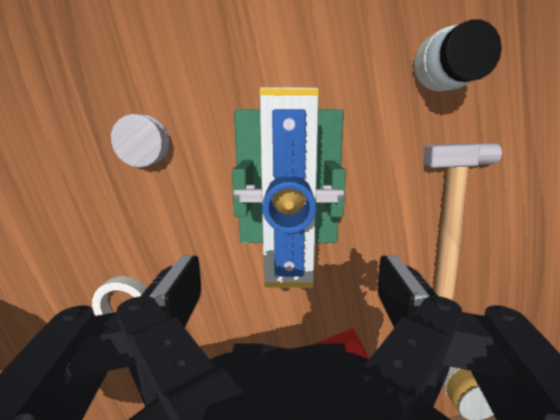

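View pics/s16.png

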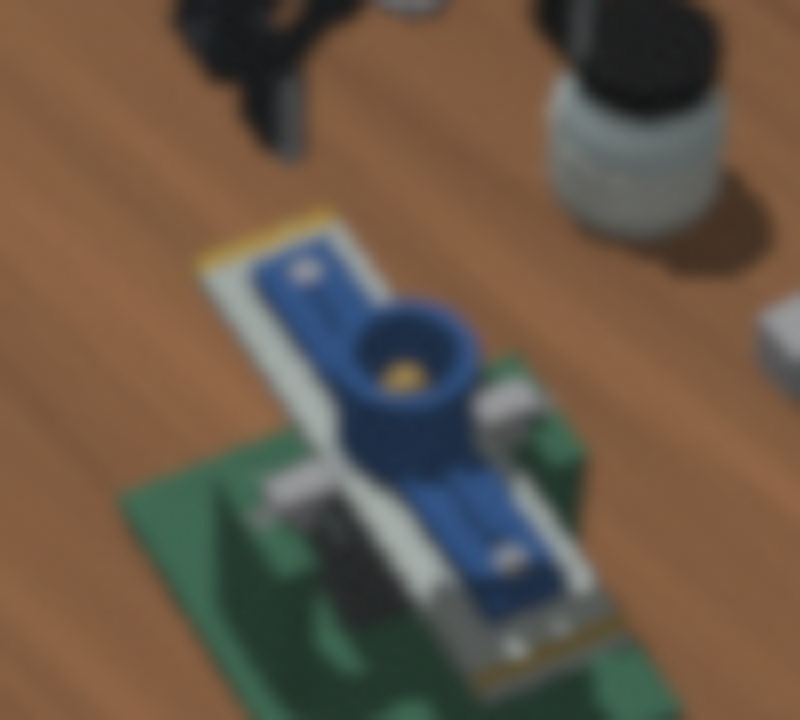

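View pics/s16f.png

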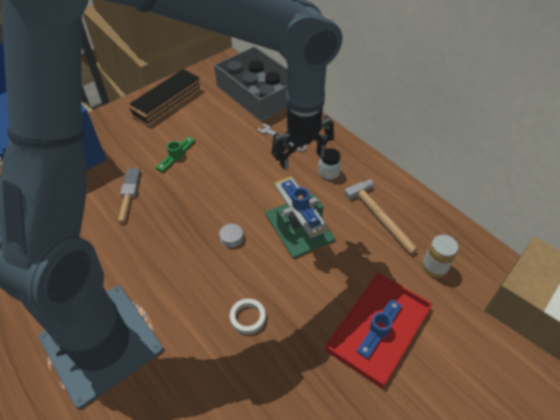

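Run:
```python
from h import *
m=camera_model('wrist'); s=camera_model('side')
f=lambda L:[((a+.5)/8-.5+250,(b+.5)/8-.5+150) for a,b in L]
b=onz(m,[(260.5,88),(318.5,88),(264,288),(314,288)],.097); 
print('beam w',b.mean(0),np.linalg.norm(b[0]-b[2]))
r=onz(m,[(273,109),(305,109),(275,276),(304,276)],.109); print('rotor ends w',r.mean(0),np.linalg.norm(r[0]-r[2]), 'yaw',np.degrees(np.arctan2(*(r[0]+r[1]-r[2]-r[3])[1::-1])))
print('hub w',onz(m,[(289.5,205)],.139), 'tip w',onz(m,[(289,202)],.127))
b=onz(s,f([(200,265),(335,212),(485,692),(630,630)]),.097); print('beam s',b.mean(0),np.linalg.norm(b[0]-b[2]))
st=onz(s,f([(305,270),(512,558)]),.109); print('studs s',st.mean(0),np.linalg.norm(st[0]-st[1]))
print('hub s',onz(s,f([(414,352)]),.139),'tip s',onz(s,f([(404,372)]),.127))
obs=np.array(f([(200,265),(335,212),(485,692),(630,630)]))
c=np.array([.5762,-.0420,.097]); a=np.radians(77.4)
Y=np.array([np.cos(a),np.sin(a),0]);X=np.array([np.sin(a),-np.cos(a),0]);Z=np.array([0,0,1])
for t in (-3,0,3):
    th=np.radians(t); y=Y*np.cos(th)-Z*np.sin(th)
    print(t,(proj(s,[c+X*sx*.026+y*sy*.1 for sy,sx in [(1,-1),(1,1),(-1,-1),(-1,1)]])-obs).round(1).tolist())
```

```text
beam w [ 0.5768 -0.0414  0.097 ] 0.2001663389606801
rotor ends w [ 0.5771 -0.0401  0.109 ] 0.1606567292719648 yaw 77.57100529592492
hub w [[ 0.5777 -0.0378  0.139 ]] tip w [[ 0.5772 -0.0383  0.127 ]]
beam s [ 0.5794 -0.0424  0.097 ] 0.19698201746112434
studs s [ 0.5806 -0.0399  0.109 ] 0.13582681084133272
hub s [[ 0.5808 -0.0423  0.139 ]] tip s [[ 0.58  -0.039  0.127]]
-3 [[-1.8, -1.0], [-1.5, -0.9], [-0.6, 2.0], [-0.4, 2.0]]
0 [[-1.8, 0.3], [-1.5, 0.3], [-0.4, 0.8], [-0.2, 0.7]]
3 [[-1.7, 1.6], [-1.5, 1.7], [-0.4, -0.5], [-0.1, -0.6]]
```

Both the wrist and side views put rotor B within about 2 mm of the seat. Its arms are along the beam at 77.6° against 77.4°, and the beam is level to about 1°. Rotor A lies flat in the tray. The gripper is clear, so I'm handing in.

Run:
```python
from bench import arm
print(arm.sign_off())
```

```text
the job is handed in; nothing more can be done
None
```

The job is handed in at about 26 s on the robot's clock, with the balanced rotor on the beam and the other in the reject tray; sign-off gave no verdict.

- **Rejected rotor:** I tried the farther blue rotor on the balance first. Released, it tipped the beam to 12° with the +y end down, matching the side view to within 1 px in rows. I lifted it off with the tool tilted to match and laid it in the red tray. The wrist and side views show it flat and inside the walls.
- **Balanced rotor:** I set the second blue rotor over the post. Over 1.5 s after release the beam was still level to about 1°. The rotor sat within about 2 mm of the beam centre, arms at 77.6° against the beam's 77.4°, and the gripper was clear with no load.
- **Disagreements:** The cameras and the measured tool position differed by about 2–6 mm. I settled this by measuring the post relative to the held rotor in the wrist view. The side view's column readings stayed 1–2 px off in the final check. I did not take a second picture to confirm everything was at rest.

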